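Load a sample carrier and index it to the reading head

ROBOT

A 6-joint arm with a two-finger parallel gripper is mounted at the origin on a cart in front of the work surface, level with it; the furniture and walls round the work are solid. World frame = base frame: x ahead of the robot, y to its left, z up, the work surface at z = 0. Lengths are in m, angles in rad, forces in N, time in s.
With the tool pointing down it reaches from about 0.275 to 0.825 m from the base axis. Payload 4.9 kg.
Tool frame: the origin (TCP) lies midway between the tips of the shut fingers; the grasp point (between the pads) lies 19 mm behind it (grip_point_offset is the distance from the TCP to the grasp point, in m); z points along the fingers, y is the line along which they close (so a half turn about z gives the same grasp; the last joint's range is limited). The gripper opens to 85 mm and grips with 20 to 120 N. Pads are 22 mm wide; open, the fingers measure 114 mm over their backs; the gripper's body (76 mm by 85 mm) begins 54 mm behind the grasp point. The pads swing forward as they close: fully open they stand 13 mm farther back than shut.
Start: joints at [-1.473, 0.326, -0.193, 1.052, 0, 1.437], TCP at [0.126, -0.535, 0.231] pointing down, gripper open.
Joint ranges: [-2.65, 2.65], [-0.97, 1.79], [-1.3, 1.35], [-1.93, 2.1], [-1.47, 1.37], [-3.14, 3.14]. Speed limits (rad/s): [2.57, 2.57, 3.14, 3.14, 3.14, 3.14].

INTERFACE

Orientations are given as a rotation vector (axis times angle).
In Python, from cell import * gives the robot as it stands. Calls block until the motion is done:
- movep(position, orientation): joint-space move of the TCP to a pose.
- move_l(position, velocity=0.15, rot=None, until_force=None): straight line of the TCP; rot=None keeps the orientation; velocity is the mean speed in m/s. With until_force (N) it stops when the force on the tool has changed by that much, and returns True; else False.
- set_joints(angles): joint-space move.
- let_go() and grab(newtons=None): open the fingers fully, or close them until they stop; newtons is the grip in N (None keeps the last).
- sleep(seconds).
- ik(position, orientation): joint angles nearest the present ones, or None.
- get_state(): the state.
- grab_frame(name): name is "scene" or "top"; returns a dict with "img" (384x512x3 uint8, red, green, blue), "fx", "fy", "cx", "cy" (pixels), "k1" (the pictures are not rectified: a ray, as slopes to the right and down, at radius r is drawn at 1 + k1 r^2 times it, then the intrinsics apply), "cam_to_world" (4x4, takes a point from camera to world coordinates). Camera axes: x right, y down, z forward; pixel columns grow to the right and rows downward; lengths in m; the calibration is good to about 2 mm. A picture is of the moment at which its call begins. There is no depth.
A pose or a line that the arm cannot do raises MotionError and nothing moves.
- sign_off(): hands the job in; it is judged then, once.
Trained networks look in the newest picture that a camera, given by its name, has taken for a name from the list of things; names that differ only in an ending like _2 or _b are one class to them, and where a whole thing is asked for, a point or a joint stands for the part that bears it (a point fixed in the world has none). Each returns a list of dicts, best first, with "score" (0 to 1); they miss things now and then, are a little off and sometimes report something else, mostly with a low value. They report only what shows in the picture. A call takes as long as a camera call. They do not tell look-alikes from the thing itself.
- spot_in(camera, name): "centre" ([column, row] in pixels, amid what is visible of it).
- silhouettes(camera, name): "mask" (384x512 bool, what is visible of it) and "centre" ([column, row] in pixels, amid what is visible of it).
- tip_of(camera, name): "centre" ([column, row] in pixels: a listed point, or the origin of a listed thing).
The state is a dict: "clock": time; "q": joint angles; "joint_velocities": joint speeds; "tau": joint torques, N m; "position": TCP position; "eef_rot": TCP orientation; "contact_force": force on the tool from outside, world axes, zero at the start; "wrist_torque": the same for the moment, N m; "finger_gap": opening from 0.0 (shut) to 1.0 (fully open); "grasp_force": force on a finger pad.
Only numpy, scipy, OpenCV 4.12 (cv2) and the standard library are available. Lean on these libraries where they do the work, as an engineer would, in place of code of your own. Each camera call takes 0.05 s, during which the arm holds its last target. There are 200 camera calls.

TASK

Slide the carrier with the round cup into the feed rail from its open end, foot inside the channel, stop it at the home mark and let go. Then press the feed lever under the reading head fully down and let it come fully up again exactly four times, so that the cup ends at the read position below the lens. Leave the square-cup carrier and everything else on the bench where they are.

Things in the scene. Friction and masses are not known exactly. Their poses are not given: they have to be found in the camera images.
- indexer: Feed rail with a grey C-shaped reading head, fixed to the bench. Origin on the bench under the middle of the rail; feed runs along its own +y, its +x points away from the robot (yaw within 0.25). The rail is a metal channel along y with its middle at x = 0, from y = -80 mm (open mouth) to an end stop at +105 mm.
- mouth (a point): Open mouth of the rail, middle, at floor height (8 mm over the bench); axes as the indexer. Inside 39 mm wide, 11 high, closed above (top 23 mm over the bench) by two lips with a 20 mm slot. Before it the floor goes on 80 mm to -y as an open apron between low guides (57 mm narrowing to 39): set the carrier down with its middle 50 mm before the mouth, clear of the first pawl, and slide it in.
- home (a point): Home mark: middle line of the rail, floor height, 35 mm inside the mouth; shown by dark lines on the rail's side. Axes as the indexer.
- shuttle_bar (a point): Steel shuttle bar along the far side of the rail (x 18 to 45 mm of the indexer, up to 37 mm above the bench), with five small spring pawls 26 mm apart, the first 12 mm before the mouth. It moves 41 mm forward with a lever stroke and back. The pawls give way to a carrier slid in forward and push its plate from behind. Point: middle of the bar.
- read (a point): Read position below the lens: rail's middle line, floor height, 95 mm past the home mark; axes as the indexer. Four strokes from home bring the carrier's origin here.
- head_edge (a point): Middle of the lower front edge of the reading head's block, 155 mm above the bench; axes as the indexer. The block reaches 50 mm to either side in y, 193 mm back in +x and 75 mm up. A lens barrel hangs below it over the read position down to 135 mm above the bench; the column stands behind the rail, x 60 to 110, y 35 to 125 mm of the indexer.
- lever (a joint): Sprung feed lever under the head: 0 = up (rest), 0.42 rad = fully down at its stop. 3.3 N at the pad to start, 7.5 N at the stop, plus damping. Press at 0.05 to 0.15 m/s (slapped, the carrier coasts on); let go, it is up again in 0.5 s. The first full stroke feeds the carrier to 17 mm past the home mark, each further one 26 mm on.
- lever_pad (a point): Middle of the top of the lever's black pad (28 mm along x, 36 mm along y of the indexer), 73 mm above the bench at rest; a full stroke moves it 29 mm almost straight down. Pivot 70 mm behind it (+x). The head's front edge is 25 mm behind it and 82 mm above: the gripper must come from the robot's side, leaned 25 to 40 degrees from vertical.
- carrier_round: Metal carrier with a ROUND cup on top, about 150 g. Origin: middle of the foot's underside. Foot 36 (x) x 46 (y) x 8 mm, neck 14 mm wide up to 18 mm, plate 46 x 46 mm from 18 to 26 mm, round post, then the cup 34 mm across from 52 to 72 mm above the origin. Same either way round (half turn). The foot's y runs along the rail.
- carrier_square: The same carrier but with a SQUARE cup on top, 31 x 31 mm, same heights. To be left alone.
- vial_a: Bystander: glass vial with black cap, 42 mm across, 95 mm tall. Origin in the middle of its underside.
- beaker: Bystander: clear beaker, 53 mm across, 68 mm tall. Origin in the middle of its underside.
- powder_jar: Bystander: (fixed) white jar with red lid, 72 mm across, 102 mm tall. Origin in the middle of its underside.
- vial_b: Bystander: glass vial with red cap, 35 mm across, 80 mm tall. Origin in the middle of its underside.
- vial_c: Bystander: glass vial with white cap, 50 mm across, 105 mm tall. Origin in the middle of its underside.
- timer: Bystander: (fixed) white bench timer 62 x 62 x 22 mm. Origin in the middle of its underside.
- screwdriver: Bystander: (fixed) screwdriver lying flat, 148 mm long along its y, 18 mm thick. Origin in the middle of its underside.
- notepad: Bystander: (fixed) notepad lying flat, 105 x 72 x 11 mm. Origin in the middle of its underside.
Things that resemble listed ones, but are neither listed nor needed, are in the scene too. What is shaped like the carrier_round but blue or purple is not meant.

How it is judged:
By the outcome, as a careful person would: the job done as asked, in the order asked, and still so for the second after the job is handed in, with the robot touching nothing.
It also fails if it takes over 61 s, if anything falls off the work surface, if the arm or the gripper's body presses on something with over 40 N, if the wrist force passes 120 N, or if a joint passes its speed limit or range.

## Working session

There is one attempt and no reset: what is moved stays moved. The work goes in short steps, each a Python script; the robot and the scene stay as the last script left them, time stands still between calls to the robot, and variables do not carry over. Pictures are saved under pics/ and viewed, at most 14 in all, crops included, and the job is handed in when it is done.

```bash
ls; mkdir -p pics
cat > h.py <<'E'
from cell import *
import numpy as np, cv2
def ray(f,px):
    d=np.array([(px[0]-f["cx"])/f["fx"],(px[1]-f["cy"])/f["fy"]]); u=d.copy()
    for _ in range(20): u=d/(1+f["k1"]*(u@u))
    T=np.array(f["cam_to_world"]); return T[:3,3],T[:3,:3]@np.array([u[0],u[1],1])
def at_z(f,px,z):
    o,d=ray(f,px); return o+d*(z-o[2])/d[2]
def proj(f,P):
    T=np.array(f["cam_to_world"]); c=T[:3,:3].T@(np.array(P)-T[:3,3]); u=c[:2]/c[2]; u=u*(1+f["k1"]*(u@u))
    return np.array([u[0]*f["fx"]+f["cx"],u[1]*f["fy"]+f["cy"]])
def tri(fs,pxs):
    A=np.zeros((3,3));b=np.zeros(3)
    for f,p in zip(fs,pxs):
        o,d=ray(f,p); d=d/np.linalg.norm(d); M=np.eye(3)-np.outer(d,d);A+=M;b+=M@o
    return np.linalg.solve(A,b)
E
python3 - <<'E'
from h import *
np.set_printoptions(precision=3,suppress=True)
F={}
for c in("scene","top"):
    f=F[c]=grab_frame(c); cv2.imwrite(f"pics/{c}0.png",cv2.resize(f["img"][:,:,::-1],(800,600),interpolation=cv2.INTER_CUBIC))
    print(c,np.array(f["cam_to_world"]),f["fx"],f["k1"])
Z=dict(mouth=.008,home=.008,read=.008,shuttle_bar=None,head_edge=.155,lever_pad=.073,carrier_round=0,carrier_square=0,indexer=0,vial_a=0,beaker=0,powder_jar=0,vial_b=0,vial_c=0,timer=0)
for n,z in Z.items():
    for c in F:
        for r in tip_of(c,n)[:3]:
            print(n,c,round(r["score"],2),np.round(r["centre"],1),at_z(F[c],r["centre"],z or .03)[:2])
E
```

```text
pics
scene [[-0.915 -0.23   0.331  0.075]
 [-0.402  0.565 -0.72   0.955]
 [-0.022 -0.792 -0.61   0.994]
 [ 0.     0.     0.     1.   ]] 361.7950166109003 -0.017005583604984956
top [[-0.03  -0.986  0.162  0.268]
 [-1.     0.029 -0.009 -0.056]
 [ 0.004 -0.162 -0.987  1.879]
 [ 0.     0.     0.     1.   ]] 491.8840041009569 0.04102238526229344
mouth scene 0.78 [224.8 209.5] [ 0.668 -0.03 ]
mouth top 0.88 [236.1 179.1] [ 0.667 -0.023]
home scene 0.89 [218.1 211.5] [ 0.688 -0.009]
home top 0.67 [227.8 179. ] [0.668 0.009]
read scene 0.84 [206.  228.7] [0.683 0.1  ]
read top 0.56 [201.9 177.4] [0.677 0.109]
shuttle_bar top 0.43 [224.4 166.3] [0.714 0.02 ]
head_edge scene 0.86 [218.5 212.9] [0.592 0.141]
head_edge top 0.58 [187.7 192.8] [0.591 0.148]
head_edge top 0.51 [303.3 249.2] [ 0.378 -0.254]
lever_pad scene 0.49 [223.  230.3] [0.582 0.14 ]
lever_pad scene 0.43 [307.3 192. ] [ 0.366 -0.191]
lever_pad top 0.44 [194.6 203.1] [0.566 0.132]
carrier_round scene 0.66 [313.1 162.6] [ 0.421 -0.474]
carrier_round scene 0.61 [239.7 191. ] [ 0.652 -0.142]
carrier_round scene 0.53 [305.8 178.4] [
[... 985 characters left out ...]
707 -0.314]
powder_jar top 0.51 [269.6 249. ] [ 0.391 -0.142]
powder_jar top 0.25 [202.5 179.5] [0.664 0.105]
vial_b scene 0.8 [234.2 323.4] [0.392 0.437]
vial_b scene 0.76 [259.  179.8] [ 0.606 -0.249]
vial_b scene 0.54 [217.8 213.4] [0.67  0.024]
vial_b top 0.71 [119.9 248.5] [0.41  0.417]
vial_b top 0.54 [301.8 190.6] [ 0.61  -0.274]
vial_c scene 0.8 [234.2 323.4] [0.392 0.437]
vial_c scene 0.76 [259.  179.8] [ 0.606 -0.249]
vial_c scene 0.54 [217.8 213.4] [0.67  0.024]
vial_c top 0.71 [119.9 248.5] [0.41  0.417]
vial_c top 0.54 [301.8 190.6] [ 0.61  -0.274]
timer scene 0.59 [272.8 262.7] [0.372 0.178]
timer scene 0.41 [223.9 231.5] [0.599 0.106]
timer top 0.82 [189.5 258. ] [0.366 0.158]
```

View pics/scene0.png

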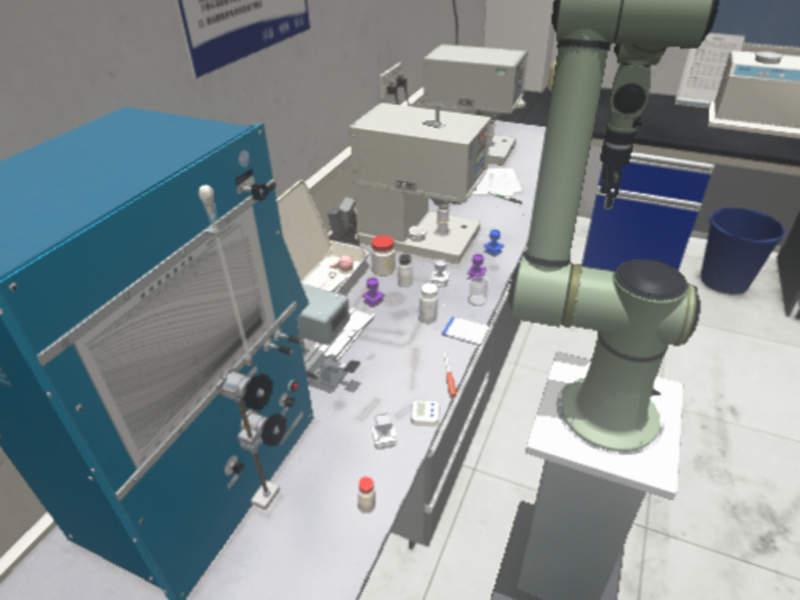

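View pics/top0.png

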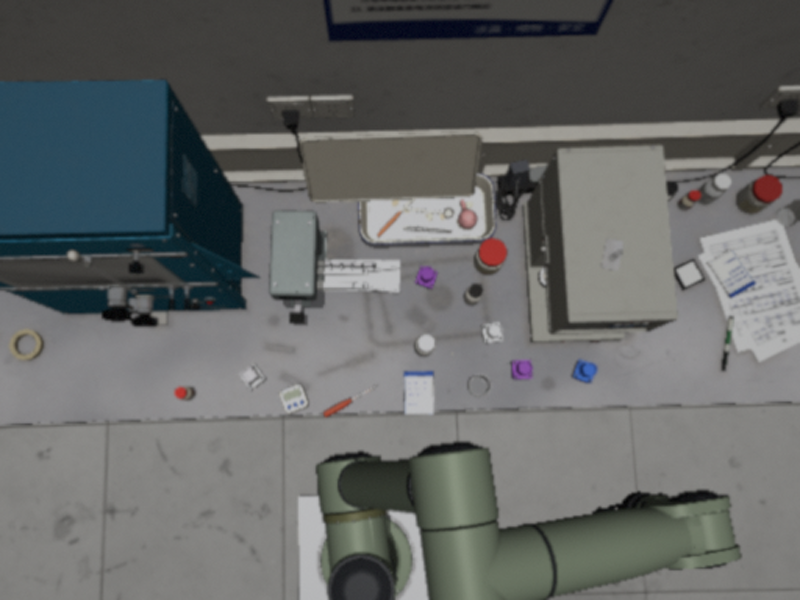

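The scene view shows the metal round carrier at about (281,174) full-res and the square one at (245,277). The top view shows the round one at (315,212), the indexer at (170–256,135–205), and blue/purple look-alikes. Next I'll zoom in and fit the poses.

Run:
```python
from h import *
np.set_printoptions(precision=4,suppress=True)
from scipy.optimize import least_squares
import pickle
D=[];acc={}
for k in range(8):
    for c in("scene","top"):
        f=grab_frame(c)
        acc.setdefault(c,[]).append(f["img"].astype(float))
        for n in("mouth","home","read","indexer","head_edge","lever_pad","shuttle_bar","carrier_round"):
            for r in tip_of(c,n): D.append((c,n,r["score"],r["centre"],f))
F={c:[d[4] for d in D if d[0]==c][0] for c in acc}
for c in F: F[c]["img"]=np.mean(acc[c],0).astype(np.uint8)
pickle.dump((F,[d[:4] for d in D]),open("d.pkl","wb"))
for c,(x,y,w,h) in dict(scene=(180,150,130,97),top=(165,130,160,110)).items():
    cv2.imwrite(f"pics/{c}1.png",cv2.resize(F[c]["img"][y:y+h,x:x+w,::-1],(800,int(800*h/w)),interpolation=cv2.INTER_CUBIC))
for n in("mouth","home","read","indexer","head_edge","lever_pad","shuttle_bar","carrier_round"):
    for c in F:
        P=np.array([d[3] for d in D if d[0]==c and d[1]==n])
        # cluster
        while len(P):
            m=np.linalg.norm(P-P[0],axis=1)<8
            if m.sum()>1: print(n,c,m.sum(),P[m].mean(0),P[m].std(0))
            P=P[~m]
```

```text
mouth scene 9 [222.0333 211.4444] [2.4716 2.078 ]
mouth scene 2 [307.75 192.2 ] [0.05 0.3 ]
mouth top 7 [237.1571 177.8286] [0.7817 1.1145]
home scene 7 [218.1857 214.0714] [0.7936 0.6341]
home scene 2 [234.7  321.85] [0.4  0.75]
home top 8 [225.8625 178.525 ] [1.7528 1.2245]
home top 2 [118.6  250.75] [0.2  0.15]
read scene 8 [205.225 230.325] [0.9782 0.9431]
read top 8 [202.     176.5375] [1.1456 1.7727]
read top 2 [162.95 243.85] [1.25 0.95]
indexer scene 7 [214.6143 225.7286] [1.66   0.9192]
indexer scene 2 [217.25 214.35] [2.05 0.05]
indexer top 8 [213.9625 176.7125] [1.2206 1.1677]
head_edge scene 8 [219.1125 211.825 ] [1.4155 0.7562]
head_edge top 8 [188.55  192.725] [1.7342 1.5538]
lever_pad scene 7 [222.9571 231.    ] [0.6478 1.7704]
lever_pad top 8 [192.525 203.875] [0.7579 0.9484]
shuttle_bar scene 2 [242.05 171.5 ] [0.35 0.2 ]
shuttle_bar top 8 [222.825 167.55 ] [0.923  1.7241]
shuttle_bar top 2 [200.15 176.95] [0.65 0.35]
shuttle_bar top 2 [189.15 258.35] [0.65 0.75]
carrier_round scene 8 [314.7    161.2875] [1.0112 1.0068]
carrier_round scene 8 [239.15   190.1875] [1.2124 1.31  ]
carrier_round scene 8 [280.275 181.725] [1.1443 2.0321]
carrier_round scene 8 [305.9375 175.6125] [1.4654 0.9185]
carrier_round top 8 [334.225 237.775] [1.6843 1.6939]
carrier_round top 7 [316.3286 213.4714] [1.1398 2.0617]
carrier_round top 8 [373.3625 236.725 ] [1.2267 0.9782]
carrier_round top 8 [272.8375 176.0625] [1.3583 1.2874]
```

View pics/scene1.png

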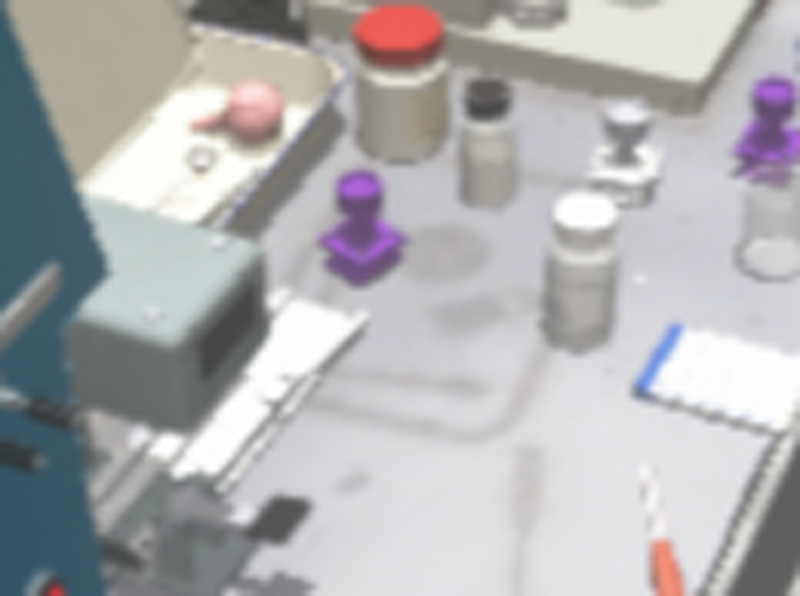

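View pics/top1.png

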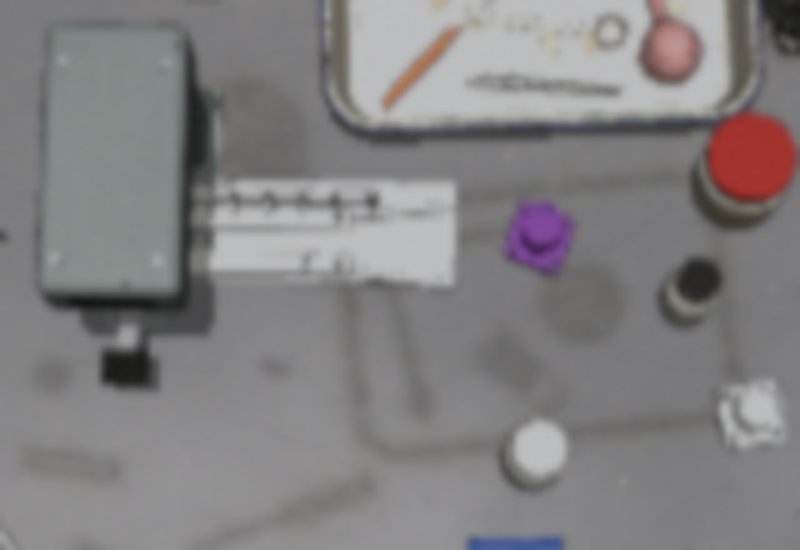

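The top crop (5x, offset 165,130) shows the apron's right end at about (455,180–287) and block-top corners (48,25), (188,25), (183,300), (38,293). It also has the pad at (127,368) and the round carrier's cup at (758,408). In the scene crop the carrier is at (627,150) and the pad at (283,518). Next I'll fit the indexer pose and overlay it.

```bash
cat > fit.py <<'E'
from h import *
import pickle
from scipy.optimize import least_squares
np.set_printoptions(precision=4,suppress=True)
F,D=pickle.load(open("d.pkl","rb"))
T=lambda u,v:np.array([u/5+165,v/5+130]); S=lambda u,v:np.array([u/6.154+180,v/6.154+150])
def L(p,l):
    c,s=np.cos(p[2]),np.sin(p[2]); return np.array([p[0]+c*l[0]-s*l[1],p[1]+s*l[0]+c*l[1],l[2]])
# obs: cam,pixel,local fn,sigma
def obs(p):
    xe,yp=p[3],p[4]
    return [("top",T(48,25),(xe+.193,.05+.05,.23),.5),("top",T(188,25),(xe+.193,0,.23),.5),("top",T(183,300),(xe,0,.23),.5),("top",T(38,293),(xe,.1,.23),.5),
    ("top",T(127,366),(xe-.025,yp,.073),.6),("scene",S(283,516),(xe-.025,yp,.073),.6),
    ("scene",S(265,240),(xe,0,.23),.8),("scene",S(268,322),(xe,0,.155),.8),("scene",S(185,430),(xe,.1,.155),.8),
    ("scene",S(370,318),(-.03,-.16,.012),1),
    ("top",[237.1,177.8],(0,-.08,.008),1),("top",[225.9,178.5],(0,-.045,.008),1),("top",[202,176.5],(0,.05,.008),1.),("top",[214,176.7],(0,0,0),1),
    ("scene",[218.2,214],(0,-.045,.008),1),("scene",[205.2,230.3],(0,.05,.008),1),("scene",[214.6,225.7],(0,0,0),1),
    ("top",T(455,234),(0.008,-.16,.01),.6),("top",[188.5,192.7],(xe,.05,.155),1),("scene",[219.1,211.8],(xe,.05,.155),1.5)]
def res(p):
    return np.concatenate([(proj(F[c],L(p,l))-q)/s for c,q,l,s in obs(p)])
r=least_squares(res,[.667,.05,0,-.08,.05],loss="soft_l1"); p=r.x
if __name__=="__main__":
    print(p,r.cost)
    for (c,q,l,s) in obs(p): print(c,np.round(l,3),np.round(proj(F[c],L(p,l))-q,2))
    # carrier: cup top centre and plate
    C=[T(758,408),S(627,112)]
    print("cup",tri([F["top"],F["scene"]],C),[at_z(F[c],q,.072) for c,q in zip(("top","scene"),C)])
    k=12; out=[]
    for c,(x,y,w,h) in dict(top=(298,198,33,33),scene=(266,158,33,33)).items():
        out.append(cv2.resize(F[c]["img"][y:y+h,x:x+w,::-1],None,fx=k,fy=k,interpolation=cv2.INTER_CUBIC))
    cv2.imwrite("pics/car.png",np.hstack(out))
    x,y,w,h=165,130,100,80;k=8
    im=cv2.resize(F["top"]["img"][y:y+h,x:x+w,::-1],None,fx=k,fy=k,interpolation=cv2.INTER_CUBIC)
    def line(pts,col):
        q=np.array([(proj(F["top"],L(p,l))-[x,y]+.5)*k for l in pts]); cv2.polylines(im,[q.round().astype(int)],False,col,1)
    xe=p[3]
    line([(xe,0,.23),(xe,.1,.23),(xe+.193,.1,.23),(xe+.193,0,.23),(xe,0,.23)],(0,0,255))
    line([(0,-.16,.008),(0,.1,.008)],(0,200,0))
    for yy in(-.16,-.08,-.045): line([(-.0285,yy,.008),(.0285,yy,.008)],(255,0,0))
    for i in range(4): a=-.092+.026*i; line([(.018,a,.037),(.045,a,.037)],(255,0,255))
    yp=p[4];line([(xe-.025+a*.014,yp+b*.018,.073) for a,b in((1,1),(1,-1),(-1,-1),(-1,1),(1,1))],(0,255,255))
    cv2.imwrite("pics/ov.png",im)
    print(get_state()["clock"])
E
python3 fit.py
```

```text
[ 0.6755  0.083  -0.0632 -0.0893  0.0587] 73.54086310825267
top [0.104 0.1   0.23 ] [ 1.69 -1.07]
top [0.104 0.    0.23 ] [ 2.52 -0.07]
top [-0.089  0.     0.23 ] [ 0.83 -0.45]
top [-0.089  0.1    0.23 ] [ 0.48 -0.05]
top [-0.114  0.059  0.073] [-0.28  0.32]
scene [-0.114  0.059  0.073] [-0.11 -0.72]
scene [-0.089  0.     0.23 ] [ 2.15 -1.17]
scene [-0.089  0.     0.155] [3.16 2.  ]
scene [-0.089  0.1    0.155] [1.61 1.45]
scene [-0.03  -0.16   0.012] [-3.66  2.63]
top [ 0.    -0.08   0.008] [-7.79  0.55]
top [ 0.    -0.045  0.008] [-5.6  -0.45]
top [0.    0.05  0.008] [-6.15  0.72]
top [0 0 0] [-5.12  1.39]
scene [ 0.    -0.045  0.008] [-2.25  5.51]
scene [0.    0.05  0.008] [-2.41  4.23]
scene [0 0 0] [-4.53  2.22]
top [ 0.008 -0.16   0.01 ] [-6.04  0.12]
top [-0.089  0.05   0.155] [1.79 0.31]
scene [-0.089  0.05   0.155] [0.3  0.79]
cup [ 0.5228 -0.3199  0.0691] [array([ 0.5213, -0.3198,  0.072 ]), array([ 0.5225, -0.3158,  0.072 ])]
8.8
```

View pics/ov.png

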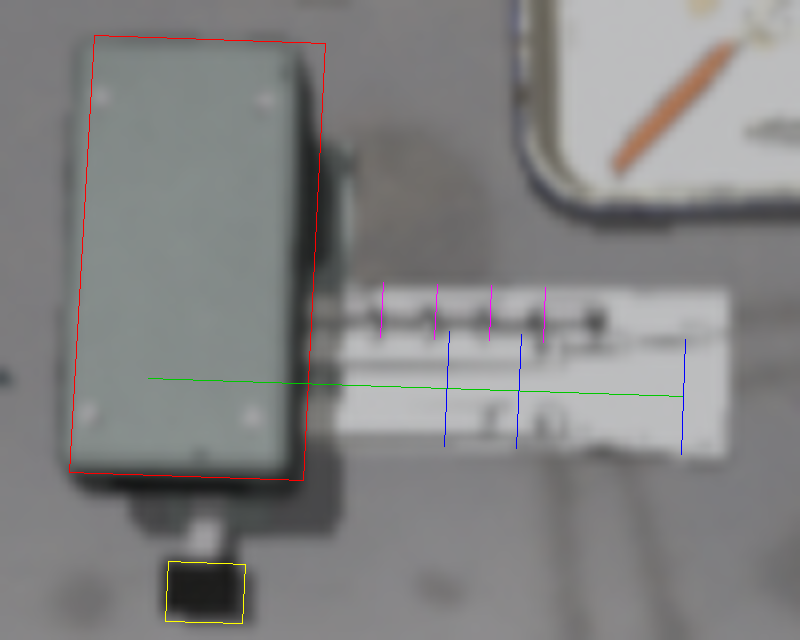

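View pics/car.png

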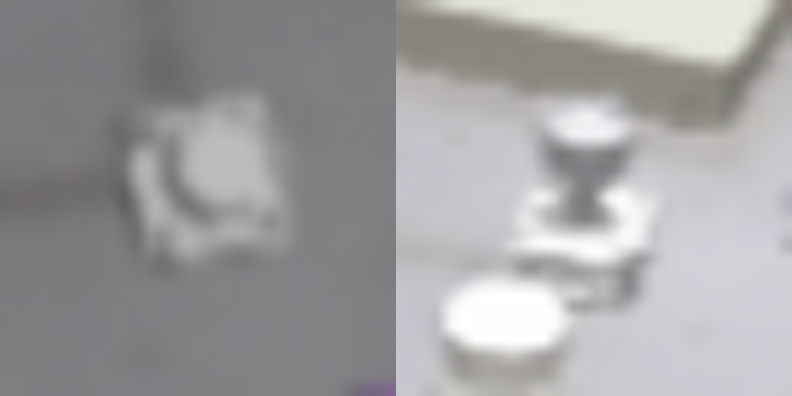

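The overlay shows that the head's y-offset must be a free parameter, since pawls are visible at overlay (597,537,485,428,378; 322) and the apron ends at 728. The carrier plate is yawed about +0.18 rad. Next I'll refit the head and test which way the foot lies.

```bash
cat > fit2.py <<'E'
from fit import *
O=lambda u,v:np.array([u/8+165-.5,v/8+130-.5])
T=lambda u,v:np.array([u/5+165-.5,v/5+130-.5]); S=lambda u,v:np.array([u/6.154+180-.5,v/6.154+150-.5])
def obs(p):
    xe,yp,yh=p[3],p[4],p[5]
    o=[("top",T(48,25),(xe+.193,yh+.05,.23),1,1),("top",T(188,25),(xe+.193,yh-.05,.23),1,1),("top",T(183,300),(xe,yh-.05,.23),1,1),("top",T(38,293),(xe,yh+.05,.23),1,1),
    ("top",O(203,590),(xe-.025,yp,.071),.5,.5),("scene",S(283,516),(xe-.025,yp,.073),.7,.7),
    ("scene",S(265,240),(xe,yh-.05,.23),1,1),("scene",S(268,322),(xe,yh-.05,.155),1,1),("scene",S(185,430),(xe,yh+.05,.155),1,1),
    ("scene",S(370,318),(-.03,-.16,.012),1.5,1.5),
    ("top",[237.1,177.8],(0,-.08,.008),1,1),("top",[225.9,178.5],(0,-.045,.008),1,1),("top",[202,176.5],(0,.05,.008),1.,1),("top",[214,176.7],(0,0,0),1,1),
    ("scene",[218.2,214],(0,-.045,.008),1,1),("scene",[205.2,230.3],(0,.05,.008),1,1),("scene",[214.6,225.7],(0,0,0),1,1),
    ("top",[188.5,192.7],(xe,yh,.155),1,1),("scene",[219.1,211.8],(xe,yh,.155),1,1)]
    for v in(290,457): o.append(("top",O(728,v),((.045 if v==290 else -.03),-.16,.01),.5,9))
    for i,u in enumerate((597,537,485,428,378)): o.append(("top",O(u,322),(.02,-.092+.026*i,.033),.5,2))
    o.append(("top",O(720,289),(.045,-.15,.037),9,.5)); o.append(("top",O(350,289),(.045,0.01,.037),9,.5))
    return o
def res(p): return np.concatenate([(proj(F[c],L(p,l))-q)/[s,t] for c,q,l,s,t in obs(p)])
p=least_squares(res,[.667,.05,0,-.08,.07,.07],loss="soft_l1").x
if __name__=="__main__":
    print(p)
    for (c,q,l,s,t) in obs(p): print(c,np.round(l,3),np.round(proj(F[c],L(p,l))-q,2))
    x,y,w,h=165,130,100,80;k=8
    def line(im,c,x,y,p,pts,col):
        q=np.array([(proj(F[c],L(p,l))-[x,y]+.5)*k for l in pts]); cv2.polylines(im,[q.round().astype(int)],False,col,1)
    crop=lambda c,x,y,w,h:cv2.resize(F[c]["img"][y:y+h,x:x+w,::-1],None,fx=k,fy=k,interpolation=cv2.INTER_CUBIC)
    im=crop("top",x,y,w,h); xe,yp,yh=p[3:]
    ln=lambda pts,col:line(im,"top",x,y,p,pts,col)
    ln([(xe,yh-.05,.23),(xe,yh+.05,.23),(xe+.193,yh+.05,.23),(xe+.193,yh-.05,.23),(xe,yh-.05,.23)],(0,0,255))
    for X in(-.0195,0,.0195): ln([(X,-.16,.008),(X,.1,.008)],(0,200,0))
    for yy in(-.16,-.08,-.045): ln([(-.0285,yy,.008),(.0285,yy,.008)],(255,0,0))
    for i in range(5): a=-.092+.026*i; ln([(.018,a,.035),(.045,a,.035)],(255,0,255))
    ln([(xe-.025+a*.014,yp+b*.018,.073) for a,b in((1,1),(1,-1),(-1,-1),(-1,1),(1,1))],(0,255,255))
    cv2.imwrite("pics/ov2.png",im)
    k=16; pan=[]
    box=lambda a,b,z:[(sx*a,sy*b,z) for sx,sy in((1,1),(1,-1),(-1,-1),(-1,1),(1,1))]
    cp=[.522,-.3185,.18]
    for a,b in((.018,.023),(.023,.018)):
        col=[]
        for c,x,y in(("top",303,202),("scene",268,164)):
            im=crop(c,x,y,24,18)
            for z in(0,.008): line(im,c,x,y,cp,box(a,b,z),(0,0,255))
            for z in(.018,.026): line(im,c,x,y,cp,box(.023,.023,z),(0,200,0))
            t=np.linspace(0,6.3,30)
            for z in(.052,.072): line(im,c,x,y,cp,[(.017*np.cos(q),.017*np.sin(q),z) for q in t],(255,0,0))
            col.append(im)
        pan.append(np.vstack(col))
    cv2.imwrite("pics/car2.png",np.hstack(pan))
E
python3 fit2.py
```

```text
[ 0.6749  0.0595 -0.0488 -0.0874  0.0851  0.0795]
top [0.106 0.13  0.23 ] [ 0.03 -0.92]
top [0.106 0.03  0.23 ] [ 0.88 -0.31]
top [-0.087  0.03   0.23 ] [-0.04 -0.7 ]
top [-0.087  0.13   0.23 ] [-0.41  0.12]
top [-0.112  0.085  0.071] [-0.   -0.09]
scene [-0.112  0.085  0.073] [-0.17 -0.15]
scene [-0.087  0.03   0.23 ] [ 1.34 -0.1 ]
scene [-0.087  0.03   0.155] [2.4  3.08]
scene [-0.087  0.13   0.155] [1.1  2.72]
scene [-0.03  -0.16   0.012] [-1.03 -0.34]
top [ 0.    -0.08   0.008] [-1.73  0.25]
top [ 0.    -0.045  0.008] [ 0.46 -0.63]
top [0.    0.05  0.008] [-0.1   0.88]
top [0 0 0] [0.91 1.37]
scene [ 0.    -0.045  0.008] [0.51 1.89]
scene [0.    0.05  0.008] [0.92 0.37]
scene [0 0 0] [-1.52 -1.51]
top [-0.087  0.08   0.155] [ 0.47 -0.21]
scene [-0.087  0.08   0.155] [-0.84  1.46]
top [ 0.045 -0.16   0.01 ] [0.66 1.29]
top [-0.03 -0.16  0.01] [ 0.33 -0.7 ]
top [ 0.02  -0.092  0.033] [-0.67  1.89]
top [ 0.02  -0.066  0.033] [0.07 1.76]
top [ 0.02  -0.04   0.033] [-0.2   1.63]
top [ 0.02  -0.014  0.033] [0.15 1.49]
top [0.02  0.012 0.033] [-0.37  1.36]
top [ 0.045 -0.15   0.037] [-0.82 -0.27]
top [0.045 0.01  0.037] [ 3.78 -1.1 ]
```

View pics/ov2.png

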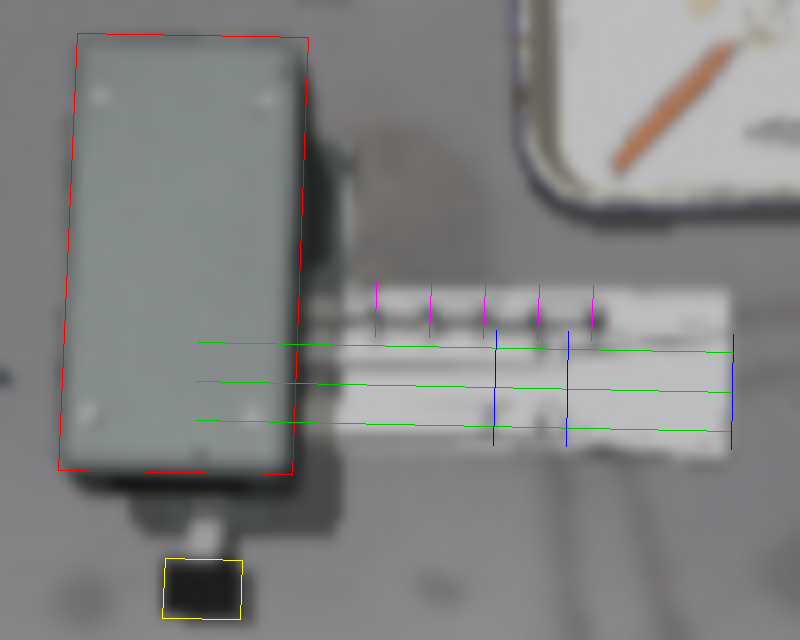

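View pics/car2.png

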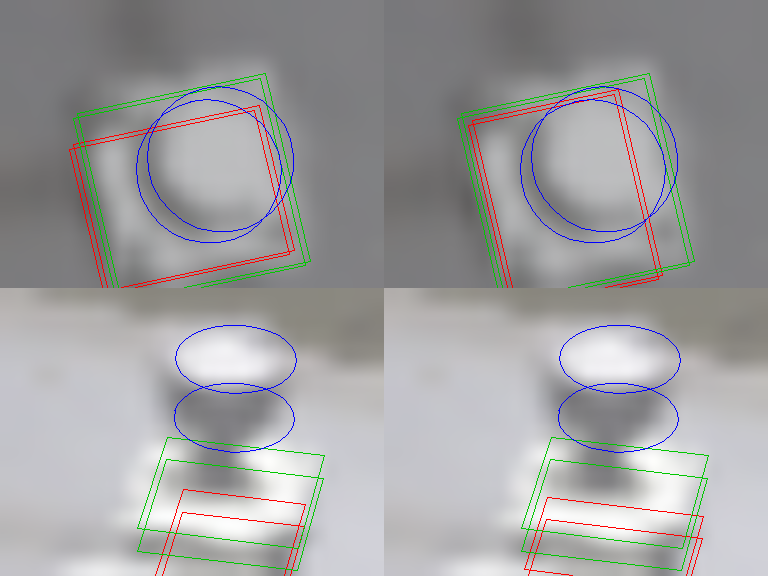

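The overlay now agrees for the pad, pawls, apron and home mark to about 1 px, and the carrier outline matches with the 36 mm foot side along world x. Next I'll refine the rail yaw from sub-pixel edges.

Run:
```python
from fit2 import *
g=F["top"]["img"].astype(float).mean(2)
for name,r0,z,c0,c1 in(("far bar",166,.037,212,250),("slot",175.5,.023,211,231),("near",184.3,.023,210,228),("pawlrow",170,.035,210,238)):
    P=[]
    for c in range(c0,c1):
        rr=np.arange(int(r0)-3,int(r0)+5); col=g[rr[0]:rr[-1]+1,c]
        if name in("slot","pawlrow"): w=np.clip(col.max()-col,0,None)**3; r=(rr*w).sum()/w.sum()
        else:
            w=np.abs(np.diff(col))**2; r=((rr[:-1]+.5)*w).sum()/w.sum()
        P.append(at_z(F["top"],(c,r),z)[:2])
    P=np.array(P)
    for _ in range(3):
        k=np.polyfit(P[:,1],P[:,0],1); e=P[:,0]-np.polyval(k,P[:,1]); P=P[np.abs(e)<2*e.std()+1e-6]
    loc=(np.polyval(k,.0)-p[0])  
    print(name,"yaw",-np.arctan(k[0]),"x at y=0: ",np.polyval(k,0),"rms",e.std(),len(P))
c,s=np.cos(p[2]),np.sin(p[2]); print(L(p,(0,-.0595,0)))
for y in(-.13,-.045): print(L(p,(0,y,0)))
print("pad",L(p,(p[3]-.025,p[4],.073)))
```

```text
far bar yaw -0.010610898684659146 x at y=0:  0.7097891992587743 rms 0.0020441832911564555 37
slot yaw 0.0018916256120278952 x at y=0:  0.6827639777268635 rms 0.001536786443332723 19
near yaw -0.06132032445749595 x at y=0:  0.6447019668313865 rms 0.00044521258778822234 16
pawlrow yaw -0.07153725272554161 x at y=0:  0.6964530232385141 rms 0.0008202345792175996 26
[0.672 0.    0.   ]
[ 0.6686 -0.0704  0.    ]
[0.6727 0.0145 0.    ]
pad [0.5669 0.1499 0.073 ]
```

```bash
cat >> h.py <<'E'
from scipy.spatial.transform import Rotation as R
def down(a,lean=0,ax=None):
    y=np.array([np.cos(a),np.sin(a),0]);z=np.array([0,0,-1.]);x=np.cross(y,z)
    M=R.from_matrix(np.c_[x,y,z])
    if ax is not None: M=R.from_rotvec(lean*np.array(ax))*M
    return M.as_rotvec()
def best(pos,a):
    """yaw a or a+pi, whichever keeps joint 6 nearer 0"""
    c=[(abs(q[5]),down(b)) for b in(a,a+np.pi) for q in[ik(pos,down(b))] if q is not None]
    return min(c,key=lambda t:t[0])[1]
def st(*k):
    s=get_state(); print(round(s["clock"],2),np.round(s["position"],4),"F",np.round(s["contact_force"],1),"gap",round(s["finger_gap"],3),"g",np.round(s["grasp_force"],1),*k)
E
python3 - <<'E'
from fit2 import *
from h import *
print("corner",tri([F["top"],F["scene"]],[np.array([555,325])/1.5625,np.array([467,200])/1.5625]))
C=np.array([.522,-.3195]);yaw=.18
print("vials",at_z(F["top"],T(697,278),.08),at_z(F["top"],T(538,446),.105))
for a in(yaw,yaw+np.pi,yaw+np.pi/2,yaw-np.pi/2):
    q=ik([*C,.15],down(a)); print(a,q)
a=p[2]
for pos in(L(p,(0,-.13,.2)),L(p,(0,-.045,.06))):
    for b in(a,a+np.pi,a+np.pi/2,a-np.pi/2): print(b,ik(pos,down(b)))
E
```

```text
corner [ 0.4992 -0.4317  0.2225]
vials [ 0.6212 -0.2765  0.08  ] [ 0.4953 -0.1519  0.105 ]
0.18 [-0.6698  0.5006 -0.1402  0.9299  0.      0.721 ]
3.3215926535897933 [-0.6698  0.5006 -0.1402  0.9299  0.     -2.4206]
1.7507963267948965 [-0.6698  0.5006 -0.1402  0.9299  0.     -0.8498]
-1.3907963267948966 [-0.6698  0.5006 -0.1402  0.9299  0.      2.2918]
-0.048846983172409854 [-0.2146  0.5759  0.1208  1.1158  0.      1.4051]
3.0927456704173832 [-0.2146  0.5759  0.1208  1.1158  0.     -1.7365]
1.5219493436224867 [-0.2146  0.5759  0.1208  1.1158  0.     -0.1657]
-1.6196433099673064 [-0.2146  0.5759  0.1208  1.1158  0.      2.9759]
-0.048846983172409854 [-0.088   0.6917 -0.0486  0.8304  0.      1.5316]
3.0927456704173832 [-0.088   0.6917 -0.0486  0.8304  0.     -1.61  ]
1.5219493436224867 [-0.088   0.6917 -0.0486  0.8304  0.     -0.0392]
-1.6196433099673064 [-0.088   0.6917 -0.0486  0.8304  0.      3.1024]
```

Run:
```python
from h import *
C=np.array([.522,-.3195]);yaw=.18
q=list(get_state()["q"]); q[0]=-.67;q[5]=.72; set_joints(q)
movep([*C,.13],down(yaw)); st()
print(move_l([*C,.004],.12,until_force=8)); st()
grab(20); sleep(.15); st("plate squeezed"); let_go()
move_l([*C,.12],.25)
movep([*C,.115],down(yaw+np.pi/2))
print(move_l([*C,.045],.12,until_force=8))
grab(35); sleep(.1); st("cup gripped")
move_l([*C,.075],.15); st("lifted")
f=grab_frame("scene"); cv2.imwrite("pics/l.png",cv2.resize(f["img"][130:220,230:350,::-1],(800,600),interpolation=cv2.INTER_CUBIC))
```

```text
10.93 [ 0.5211 -0.3198  0.13  ] F [-0.3  0.4  0.6] gap 0.998 g 0.0
False
12.13 [ 0.5226 -0.32    0.0049] F [-0.1  0.2 -0. ] gap 0.997 g 0.0
12.72 [ 0.5225 -0.3197  0.0046] F [-0.1  0.7  4.3] gap 0.534 g 21.0 plate squeezed
False
16.58 [ 0.5224 -0.3199  0.0456] F [-0.1 -0.3  5.2] gap 0.372 g 34.5 cup gripped
16.93 [ 0.5223 -0.3197  0.0751] F [-0.6  0.3 -1.6] gap 0.38 g 34.9 lifted
```

View pics/l.png

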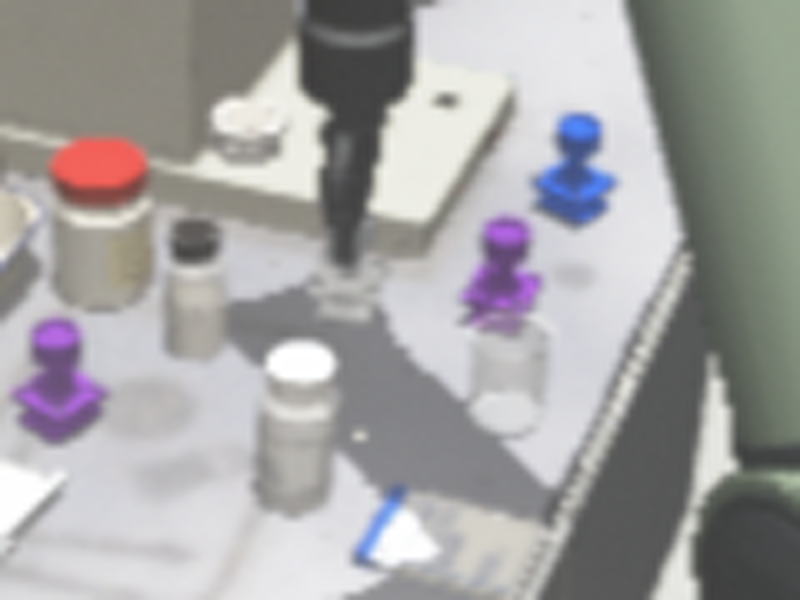

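The picture shows the round carrier hanging straight in the fingers at about (345,285), with its foot narrower than the plate on the camera-facing side, as wanted. Next I'll carry it to the apron and probe the mouth for an accurate y.

Run:
```python
from fit2 import *
from h import *
def P(y,u,x=0): 
    v=L(p,(x,y,0)); v[2]=u+.0456; return v
def loc(): 
    s=np.array(get_state()["position"]); d=s[:2]-p[:2]; c,n=np.cos(p[2]),np.sin(p[2]); return np.round([c*d[0]+n*d[1],-n*d[0]+c*d[1],s[2]-.0456],4)
rot=down(p[2]+np.pi/2)
s=get_state()["position"]; move_l([s[0],s[1],.185],.3)
movep(P(-.13,.13),rot); st(loc())
move_l(P(-.13,.0145+.004),.2); st(loc())
move_l(P(-.13,.0145),.05); st(loc())
print(move_l(P(-.09,.0145),.03,until_force=6)); st(loc())
```

```text
18.62 [ 0.6678 -0.0713  0.1746] F [-0.7 -0.4 -1. ] gap 0.378 g 35.0 [-0.0007 -0.131   0.129 ]
19.32 [ 0.6692 -0.0714  0.0651] F [ 0.6  0.1 -0.9] gap 0.376 g 34.9 [ 0.0007 -0.131   0.0195]
19.57 [ 0.6692 -0.0706  0.0612] F [-0.8  0.8 -0.8] gap 0.375 g 35.0 [ 0.0007 -0.1302  0.0156]
True
20.55 [ 0.6689 -0.0404  0.0595] F [ 0.2 -2.4 -0.6] gap 0.381 g 35.3 [-0.0011 -0.1001  0.0139]
```

```bash
cat > g.py <<'E'
from fit2 import *
from h import *
p=p.copy(); p[1]+=.0025
def P(y,u,x=0): 
    v=L(p,(x,y,0)); v[2]=u+.0456; return v
def loc(): 
    s=np.array(get_state()["position"]); d=s[:2]-p[:2]; c,n=np.cos(p[2]),np.sin(p[2]); return np.round([c*d[0]+n*d[1],-n*d[0]+c*d[1],s[2]-.0456],4)
E
python3 - <<'E'
from g import *
st(loc())
move_l(P(-.13,.0145),.08)
print(move_l(P(-.13,.006),.04,until_force=4)); st(loc())
z=.0085
# lateral probe at the funnel, then slide
print(move_l(P(-.1,z),.05,until_force=10)); st(loc())
for x in(.006,-.006):
    print(move_l(P(-.1,z,x),.03,until_force=5)); st(loc())
E
```

```text
20.55 [ 0.6689 -0.0404  0.0595] F [ 0.2 -2.4 -0.6] gap 0.381 g 35.3 [-0.001  -0.1026  0.0139]
True
21.29 [ 0.6692 -0.0689  0.0531] F [-0.  -2.3  1.5] gap 0.379 g 35.2 [ 0.0007 -0.131   0.0075]
False
22.06 [ 0.6694 -0.0374  0.0537] F [-1.5  0.5 -1.7] gap 0.382 g 34.9 [-0.0006 -0.0995  0.0081]
True
22.27 [ 0.6712 -0.0382  0.0534] F [-3.9 -0.8  6.2] gap 0.38 g 35.7 [ 0.0012 -0.1003  0.0078]
True
22.48 [ 0.6679 -0.038   0.0533] F [ 1.5 -1.3 -1. ] gap 0.378 g 35.0 [-0.0021 -0.1002  0.0077]
```

Run:
```python
from g import *
x=-.0005
print(move_l(P(-.07,.0083,x),.06,until_force=18)); st(loc())
print(move_l(P(-.048,.0083,x),.04,until_force=18)); st(loc())
print(move_l(P(-.046,.0083,x),.02,until_force=18)); sleep(.2); st(loc())
```

```text
False
23.13 [ 0.6707 -0.0063  0.0534] F [-0.2  1.1  0.5] gap 0.382 g 35.1 [-0.0009 -0.0684  0.0078]
False
23.83 [0.6719 0.0143 0.0538] F [-0.3  1.1 -1.5] gap 0.375 g 35.0 [-0.0007 -0.0478  0.0082]
False
24.28 [0.6722 0.016  0.0539] F [-0.7  0.5 -0.9] gap 0.377 g 35.0 [-0.0005 -0.0461  0.0083]
```

```bash
cat >> g.py <<'E'
A=np.radians(32)
ez=R.from_euler("z",p[2])
zt=ez.apply([np.sin(A),0,-np.cos(A)])
def leanrot(sg):
    yt=ez.apply([0,sg,0]); return R.from_matrix(np.c_[np.cross(yt,zt),yt,zt]).as_rotvec()
pad=L(p,(p[3]-.025,p[4],.073))
def LP(dz,dx=0): return pad+ez.apply([.005+dx,0,.0058+dz])
E
python3 - <<'E'
from g import *
print("pad",pad)
let_go(); st(loc())
s=np.array(get_state()["position"]); move_l([s[0],s[1],.115],.2)
move_l([.47,s[1],.16],.35)
c=[(np.abs(np.array(q)-get_state()["q"]).max(),sg) for sg in(1,-1) for q in[ik(LP(.04,-.06),leanrot(sg))] if q is not None]; print(c)
sg=min(c)[1]; open("sg","w").write(str(sg))
movep(LP(.04,-.06),leanrot(sg)); grab(30); st()
f=grab_frame("scene");f2=grab_frame("top")
cv2.imwrite("pics/m.png",np.hstack([cv2.resize(f["img"][185:260,190:255,::-1],(400,462),interpolation=cv2.INTER_CUBIC),cv2.resize(f2["img"][145:220,180:245,::-1],(400,462),interpolation=cv2.INTER_CUBIC)]))
E
```

```text
pad [0.5669 0.1524 0.073 ]
24.85 [0.6722 0.016  0.054 ] F [0.2 0.1 0.8] gap 0.997 g 0.0 [-0.0004 -0.046   0.0084]
[(np.float64(0.9408104915520789), 1), (np.float64(2.8214504037922046), -1)]
27.72 [0.5119 0.1551 0.1188] F [ 0.7 -0.8 -0.3] gap -0.001 g 0.0
```

View pics/m.png

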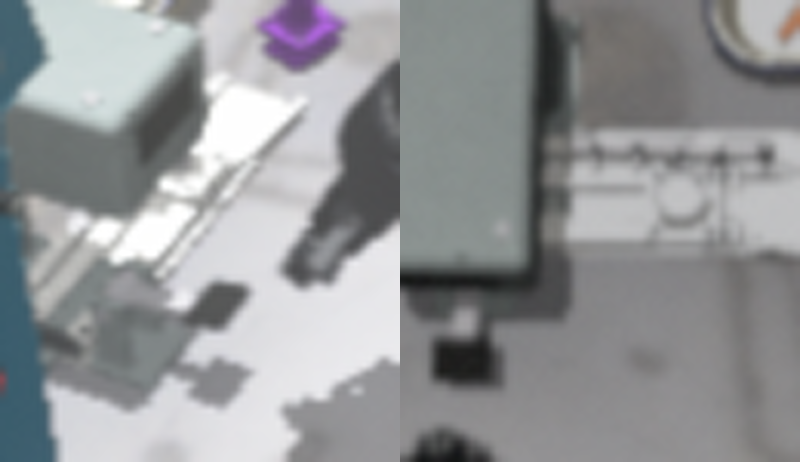

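The top panel shows the cup in the rail at about (683,200), with the plate rear near the second pawl and the pad free at (463,360). The carrier is at home. Now the first stroke, watching forces.

```bash
cat >> g.py <<'E'
def stroke(sg=1):
    move_l(LP(.008),.2)
    r=move_l(LP(-.038),.09,until_force=14); st(r)
    sleep(.1); st()
    move_l(LP(.010),.2); sleep(.5); st()
E
python3 - <<'E'
from g import *
move_l(LP(.02),.25,rot=leanrot(1)); st()
stroke()
f2=grab_frame("top"); f=grab_frame("scene")
cv2.imwrite("pics/m2.png",np.hstack([cv2.resize(q["img"][a:a+75,b:b+65,::-1],(400,462),interpolation=cv2.INTER_CUBIC) for q,a,b in((f,185,190),(f2,145,180))]))
E
```

```text
28.22 [0.5722 0.1519 0.0981] F [-0.4 -0.2  0.3] gap 0.006 g 0.0
28.87 [0.5728 0.1527 0.0568] F [-2.6 -0.2  6.1] gap 0.002 g 2.8 True
28.97 [0.5728 0.1527 0.0578] F [-2.5  0.1  4.9] gap -0.002 g 2.7
29.77 [0.5716 0.1521 0.0883] F [-0.4  0.4  0.1] gap -0.003 g 0.0
```

View pics/m2.png

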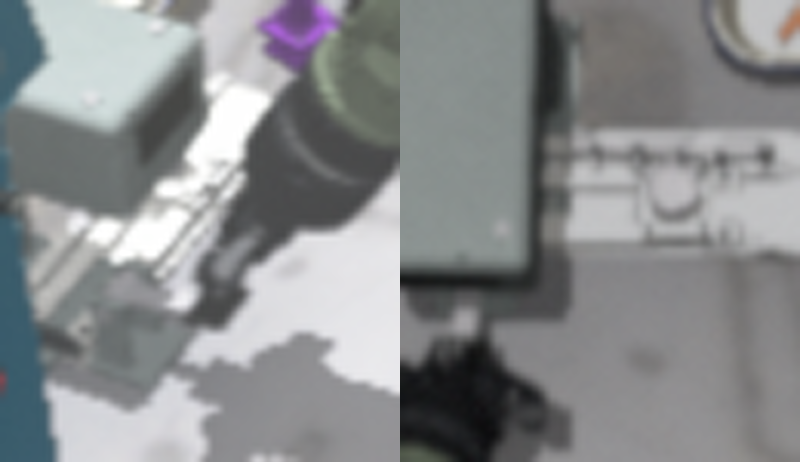

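The panel shows the first press stopped short, because damping tripped the force threshold at about 22 mm of travel. The carrier has moved only slightly (cup about 683→675), so I'll measure exactly how far.

Run:
```python
from g import *
a=cv2.imread("pics/m.png")[:,400:].astype(np.float32);b=cv2.imread("pics/m2.png")[:,400:].astype(np.float32)
# plate/cup patch of m searched in m2
for (x0,x1,y0,y1) in((240,325,165,248),(250,315,165,230),(255,320,225,248)):
    t=a[y0:y1,x0:x1]
    w=b[y0-6:y1+6,x0-45:x1+15]
    r=cv2.matchTemplate(w,t,cv2.TM_CCOEFF_NORMED); _,m,_,l=cv2.minMaxLoc(r)
    s=at_z(F["top"],(180+200/6.15,177),.05)-at_z(F["top"],(181+200/6.15,177),.05)
    print(m,l[0]-45,l[1]-6,"shift mm",(45-l[0])/6.154*abs(s[1])*1e3)
# where each edge profile lies: column intensity along near-side plate row band
for n,q in(("m",a),("m2",b)):
    pr=q[228:246].mean((0,2)); print(n,[(i,int(pr[i])) for i in range(225,345,5)])
```

```text
0.755838930606842 -6 -5 shift mm 3.699013288070401
0.8664760589599609 -7 -6 shift mm 4.315515502748801
0.8778454065322876 -7 -6 shift mm 4.315515502748801
m [(225, 174), (230, 174), (235, 175), (240, 173), (245, 164), (250, 153), (255, 149), (260, 159), (265, 165), (270, 165), (275, 164), (280, 164), (285, 164), (290, 166), (295, 169), (300, 165), (305, 153), (310, 143), (315, 149), (320, 141), (325, 139), (330, 154), (335, 165), (340, 159)]
m2 [(225, 175), (230, 175), (235, 173), (240, 162), (245, 143), (250, 132), (255, 144), (260, 148), (265, 147), (270, 146), (275, 146), (280, 145), (285, 146), (290, 149), (295, 147), (300, 135), (305, 127), (310, 144), (315, 156), (320, 146), (325, 141), (330, 156), (335, 166), (340, 159)]
```

Run:
```python
from g import *
move_l(LP(.04,-.06),.35); let_go()
t=P(-.044,.0083,-.0005)
movep([.50,t[1],.15],down(p[2]+np.pi/2))
move_l([t[0],t[1],.115],.35)
print(move_l(t,.2,until_force=10)); st(loc())
grab(25); st(loc())
print(move_l(P(-.048,.0083,-.0005),.03,until_force=20)); sleep(.15); st(loc())
```

```text
True
32.75 [0.6718 0.0154 0.1002] F [-0.3 -0.8 -0.2] gap 1.0 g 0.0 [-0.0009 -0.0466  0.0546]
33.52 [0.6748 0.0138 0.1046] F [-1.6  0.  -0.6] gap -0.003 g 0.0 [ 0.0022 -0.0481  0.059 ]
True
34.6 [0.6742 0.0139 0.0802] F [ 2.  -0.1  6.1] gap 0.001 g 2.6 [ 0.0017 -0.0481  0.0346]
```

Run:
```python
from g import *
t=P(-.044,.0083,-.0005)
move_l([t[0],t[1],.11],.15); let_go()
move_l([t[0],t[1],.075],.15)
print(move_l(t,.06,until_force=12)); st(loc())
if loc()[2]<.012:
    grab(25); st(loc())
    print(move_l(P(-.048,.0083,-.0005),.03,until_force=25)); sleep(.15); st(loc())
```

```text
False
36.62 [0.672  0.0183 0.0535] F [ 0.   0.4 -0.2] gap 1.0 g 0.0 [-0.0008 -0.0438  0.0079]
37.15 [0.6725 0.0183 0.0542] F [-0.5  1.1  2.3] gap 0.382 g 24.7 [-0.0003 -0.0438  0.0086]
False
37.58 [0.6724 0.0142 0.0543] F [0.3 2.5 4.5] gap 0.383 g 25.4 [-0.0002 -0.0478  0.0087]
```

```bash
cat >> g.py <<'E'
def stroke():
    r=move_l(LP(-.036),.07,until_force=30); sleep(.1); st(r)
    ok=get_state()["contact_force"][2]; move_l(LP(.010),.2); sleep(.45); return ok
E
python3 - <<'E'
from g import *
move_l(P(-.0462,.0083,-.0005),.02); sleep(.1); st(loc())
let_go(); s=np.array(get_state()["position"]); move_l([s[0],s[1],.115],.3)
move_l([.50,s[1],.15],.4)
movep(LP(.04,-.06),leanrot(1)); grab(30)
move_l(LP(.010),.25,rot=leanrot(1)); st()
stroke(); st()
f2=grab_frame("top"); f=grab_frame("scene")
np.save("f2.npy",f2["img"])
cv2.imwrite("pics/m3.png",np.hstack([cv2.resize(q["img"][a:a+75,b:b+65,::-1],(400,462),interpolation=cv2.INTER_CUBIC) for q,a,b in((f,185,190),(f2,145,180))]))
# cup/plate shift relative to the home picture
a=cv2.imread("pics/m.png")[:,400:];b=cv2.imread("pics/m3.png")[:,400:]
t=a[165:248,240:325]
r=cv2.matchTemplate(b[155:256,150:340],t,cv2.TM_CCOEFF_NORMED);_,m,_,l=cv2.minMaxLoc(r);print(m,"shift px",l[0]-90,"mm",(90-l[0])*.6165)
E
```

```text
37.93 [0.6723 0.0149 0.0541] F [-0.9 -2.3  4.5] gap 0.379 g 24.7 [-0.0003 -0.0472  0.0085]
41.51 [0.5718 0.1519 0.0879] F [-0.4  0.3 -0.5] gap -0.002 g 0.0
42.26 [0.5721 0.1527 0.0464] F [-10.3  -0.2  18.1] gap 0.0 g 10.2 True
43.08 [0.5715 0.1521 0.0881] F [-0.2 -0.2  0.6] gap 0.002 g 0.0
0.7961798310279846 shift px -27 mm 16.645500000000002
```

The first full stroke hit the stop (18 N) and the carrier moved about 17 mm as expected. Three more.

Run:
```python
from g import *
for i in range(3):
    if stroke()<9: print("not full?"); break
st()
move_l(LP(.04,-.06),.3)
f2=grab_frame("top"); f=grab_frame("scene")
cv2.imwrite("pics/m4.png",np.hstack([cv2.resize(q["img"][a:a+75,b:b+65,::-1],(400,462),interpolation=cv2.INTER_CUBIC) for q,a,b in((f,185,190),(f2,145,180))]))
st()
```

```text
43.92 [0.5728 0.1525 0.0465] F [-11.2  -0.9  19.8] gap -0.001 g 11.0 True
45.47 [0.5727 0.1525 0.0466] F [-10.6  -1.1  18.1] gap -0.001 g 10.0 True
47.02 [0.5728 0.1525 0.0467] F [-11.   -0.3  18.5] gap 0.001 g 10.0 True
47.83 [0.5715 0.1521 0.0882] F [ 0.1  0.1 -0.1] gap 0.002 g 0.0
48.31 [0.5129 0.1553 0.1193] F [ 0.6  0.4 -0.2] gap 0.001 g 0.0
```

View pics/m4.png

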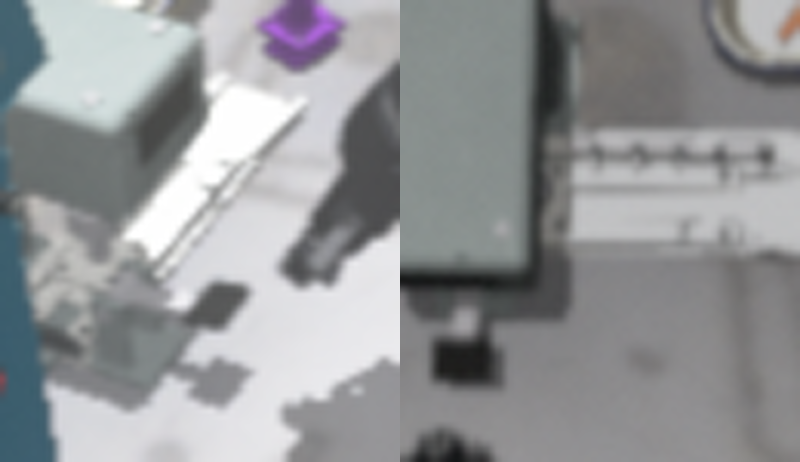

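The carrier has gone under the head, out of the visible rail, and the lever pad is up and free at (463,360). I'll hand the job in.

```bash
python3 -c "
from cell import *
print(sign_off())"
```

```text
the job is handed in; nothing more can be done
None
```

I handed the job in at about 48 s: the round carrier was set at home and fed by four full lever strokes. Before those, one press stopped short about 22 mm down, so I slid the carrier back to home. It is now under the head, where I couldn't see the read position directly.

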